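# Push both tubes home in the water filter

### The arm

A 6-joint arm with a two-finger parallel gripper is mounted at the origin on the work surface; the furniture and walls round the work are solid. World frame = base frame: x ahead of the robot, y to its left, z up, the work surface at z = 0. Lengths are in m, angles in degrees, forces in N, time in s.
With the tool pointing down it reaches from about 0.4 to 0.825 m from the base axis. Payload 7 kg.
Tool frame: the origin (TCP) lies on the centre line of the jaws, within the pads' length; the fingertips stand 8 mm ahead of it and the grasp point (between the pads) lies 11 mm behind it; z points along the fingers, y is the line along which they close (so a half turn about z gives the same grasp; the last joint's range is limited). The gripper opens to 88 mm and grips with 3 to 60 N. Pads are 19 mm wide; open, the fingers measure 130 mm over their backs; the gripper's body (78 mm by 193 mm) begins 47 mm behind the grasp point.
Start: joints at [93.799, 20.546, 0.682, 0, -70.136, -16.507], TCP at [0.149, 0.658, 0.235] pointing down, gripper open.
Joint ranges: [-176.03, 176.03], [-82.01, 121.73], [-58.28, 71.71], [-173.87, 95.51], [-174.79, -0.11], [-173.66, 173.66]. Speed limits (degrees/s): [136.94, 136.94, 172.46, 180, 180, 180].

### API

Orientations are given as [roll, pitch, yaw] about the fixed x, y, z axes, in that order (R = Rz(yaw) Ry(pitch) Rx(roll)).
In Python, from plant import ctrl, vision gives the robot as it stands. The module is installed in compiled form; this text tells all that it offers.
- The arm moves only by the tool move_arm, never from a script. Its argument "moves" is one flat list of numbers, 7 for each row, row after row: the finger opening in cm, from 0 to 8.76, then the shift along the tool's x, y, z in cm, then the turn, a rotation vector about the tool's x, y, z in rad. A call has 1 to 8 rows; each row shifts and turns the commanded pose from where the row before left it, along the tool's axes as they then stand; what a row does not reach is not made up. A row lasts 1/10 s, in which the tool goes at most 50 mm and 8.59 degrees, less where a joint would pass 70% of its speed; a pose out of reach is approached as far as the arm can. A call with a gripper value outside its range is refused whole. The fingers move at their own pace and stop on an object; the grip force is fixed at half the most. Time passes only in rows, so rows that do not move let the fingers close. It gives the time, the measured TCP pose, the force, the opening and the grip force at its end, in the units of the state.
- ctrl.get_obs(): the state, without advancing time (a new reading comes with each control period).
- vision.snapshot(name): name is "scene" or "top" or "wrist"; returns (picture, depth): 420x560x3 uint8, red, green, blue; 420x560 float32, m along the optical axis (not along the pixel's ray), 0 where there is no reading.
- vision.camera_model(name): a dict with "vertical_fov" (degrees; the focal length in pixels is half the picture's height over the tangent of half this angle, whatever the lens; pixels are square), "cx", "cy" (the principal point, pixels), "D" ([k1, k2, p1, p2, k3] as OpenCV has them; the pictures are not rectified), "cam_to_world" (4x4, takes a point from camera to world coordinates). Camera axes: x right, y down, z forward; pixel columns grow to the right and rows downward; lengths in m; the calibration is good to about 2 mm. A picture is of the moment at which its call begins: read the wrist's pose just before it. camera_model takes no time and is no camera call; for the wrist camera it gives the pose at the moment of the call.
- ctrl.close_job(): hands the job in; it is judged then, once.
The state is a dict: "clock": time; "joint_pos": joint angles; "qvel": joint speeds; "tau": joint torques, N m; "tool_pos": TCP position; "orientation": TCP orientation; "force": force on the tool from outside, world axes, zero at the start; "moment": the same for the moment, N m; "opening": finger opening in m; "gripper_force": force on a finger pad.
Only numpy, scipy, OpenCV 4.12 (cv2) and the standard library are available. Lean on these libraries where they do the work, as an engineer would, in place of code of your own. Each camera call takes 0.05 s, during which the arm holds its last target. There are 200 camera calls.

### The job

The inline water filter on the table has a rigid tube lying in the guide at each end, a blue one on the left and a red one on the right. Push each tube along its guide into its push-fit socket, past the tight seal, until it bottoms and is fully home; leave both tubes seated and do not move the honey jar, the salt shaker or the red cup.

Things in the scene. Friction and masses are not known exactly. Their poses are not given: they have to be found in the camera images.
- filter: White water filter, 50 mm across, 63 mm high, lying on a grey base plate 64 x 310 x 8 mm fixed to the table. Origin: centre of the plate's underside; local y along filter and tubes, +y to the left (blue) end. At each end a black-collared socket (35 mm outside), then an open V guide from 82 to 156 mm from the centre, its edges at tube-axis height; beyond it bare table.
- left_mouth (a point): Centre of the left socket's mouth (blue tube), on the filter's axis 38 mm above the table, 80 mm from the filter's centre; bore 18 mm, 35 mm deep. A rubber seal 10 to 14 mm inside resists with about 5 to 9 N; past it 1 to 4 N of drag remain until the tube stops hard at the bottom (a push of 15 N is ample).
- left_stop (a point): Centre of the bottom of the left socket, 35 mm inside its mouth; the blue tube's tip is here when fully home.
- right_mouth (a point): Centre of the right socket's mouth (red tube), on the filter's axis 38 mm above the table, 80 mm from the filter's centre on the other side; same bore, depth and seal as the left one.
- right_stop (a point): Centre of the bottom of the right socket, 35 mm inside its mouth; the red tube's tip is here when fully home.
- blue_tube: Loose rigid blue tube, 16 mm across, 120 mm long, about 60 g, lying in the left guide, its tip from 8 mm inside to 8 mm short of the mouth. Origin mid-length on its axis; local y along it towards its tail, away from the filter. A thin black ring 35 mm from the tip meets the socket's face when home; the tail then stands 85 mm out of the mouth, 9 mm past the guide.
- blue_tube_tip (a point): Centre of the blue tube's chamfered front end, 60 mm from its middle.
- blue_tube_tail (a point): Centre of the blue tube's flat rear end, 60 mm from its middle: push here.
- red_tube: Loose rigid red tube in the right guide, same size, marks, seal and start range as the blue one. Origin mid-length on its axis; local y along the tube, towards the filter (its tail is at -y).
- red_tube_tip (a point): Centre of the red tube's chamfered front end, 60 mm from its middle.
- red_tube_tail (a point): Centre of the red tube's flat rear end, 60 mm from its middle: push here.
- honey_jar: Little honey jar with a yellow lid, 46 mm across, 68 mm high, standing behind the filter; origin under its centre. Leave alone.
- salt_shaker: Clear salt shaker with a pale top, 44 mm across, 90 mm high, standing behind the filter; origin under its centre. Leave alone.
- red_cup: Red plastic cup, 71 mm across, 79 mm high, standing behind the filter; origin under its centre. Leave alone.
There are look-alikes about, which are no part of the job. Several things have the shape of the blue_tube; the one meant has the colours described above.

How it is judged:
By the outcome, as a careful person would: the job done as asked, in the order asked, and still so for the second after the job is handed in, with the robot touching nothing.
It also fails if it takes over 42 s, if anything falls off the work surface, if the arm or the gripper's body presses on something with over 40 N, if the wrist force passes 120 N, or if a joint passes its speed limit or range.

## Working session

There is one attempt and no reset: what is moved stays moved. The work goes in short steps, Python scripts to look and compute and a tool call to move; the robot and the scene stay as the last step left them, time stands still between calls to the robot, and variables do not carry over. Pictures are saved under pics/ and viewed, at most 10 in all, crops included, and the job is handed in when it is done.

Besides the shell and the picture viewer there is one more tool, called after ">>>" in YAML: its name, and indented under it one key for each argument. move_arm: Moves the arm, as the interface text tells. Its arguments: {"type":"object","properties":{"moves":{"type":"array"}},"required":["moves"]}

```bash
mkdir -p pics
cat > h.py <<'E'
import numpy as np, cv2
from plant import ctrl, vision
def snap(n,f):
    m=vision.camera_model(n); p,d=vision.snapshot(n)
    cv2.imwrite(f'pics/{f}.png',p[:,:,::-1]); np.savez(f'pics/{f}.npz',p=p,d=d,fov=m['vertical_fov'],c=[m['cx'],m['cy']],D=m['D'],T=m['cam_to_world'])
def ray(f,u,v):
    a=np.load(f'pics/{f}.npz'); F=210/np.tan(np.radians(a['fov'])/2)
    K=np.array([[F,0,a['c'][0]],[0,F,a['c'][1]],[0,0,1]])
    x=cv2.undistortPoints(np.array([[[u,v]]],float),K,a['D'])[0,0]
    return a,np.array([x[0],x[1],1.])
def dep(f,u,v):
    a,r=ray(f,u,v); d=a['d'][int(round(v)),int(round(u))]; return (a['T']@np.append(r*d,1))[:3].round(4)
def atz(f,u,v,z):
    a,r=ray(f,u,v); T=a['T']; w=T[:3,:3]@r; return (T[:3,3]+w*(z-T[2,3])/w[2]).round(4)
E
python3 - <<'E'
from h import *
snap('top','t0');snap('scene','s0')
print(ctrl.get_obs())
E
```

```text
{'clock': 0.1, 'joint_pos': array([ 9.37978772e+01,  2.05892940e+01,  6.39970869e-01, -1.83879326e-02,
       -7.01360199e+01, -1.65087561e+01]), 'qvel': array([-0.0025273 , -0.06856782,  0.08197735,  0.08873525, -0.01098224,
       -0.10276868]), 'tau': array([-1.39015872e-03, -5.84159625e+01,  2.93750417e+01,  7.01545939e+00,
        1.01803994e-02, -5.11207725e-05]), 'tool_pos': array([0.14842714, 0.65804859, 0.23369936]), 'orientation': array([ 1.79913263e+02, -7.67946204e-03, -1.27171339e+01]), 'force': array([-0.70173781,  0.87110746,  0.14791535]), 'moment': array([-0.05033451,  0.00563833, -0.00144192]), 'gripper_force': 0.0, 'opening': 0.08771870223307185}
```

View pics/t0.png

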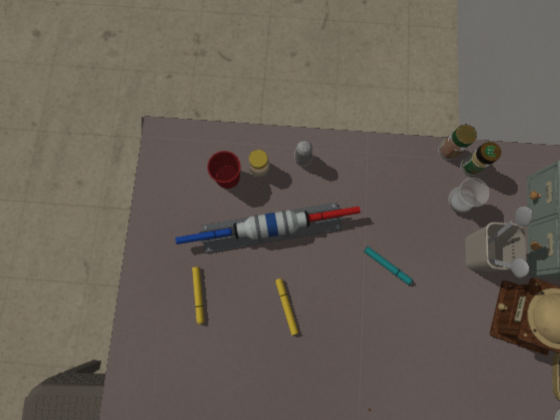

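View pics/s0.png

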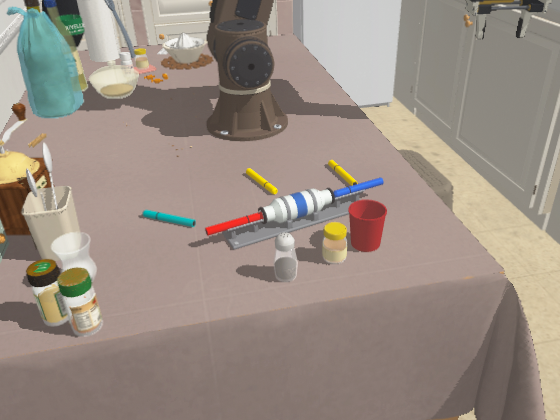

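Top view: the filter is at about (272,225). Tube-shaped things are blue (204,237), red (334,214), yellow (198,295) and (287,307), and teal (388,266). The blue and red ones lying in the guides fit the description. I'll confirm that in an enlarged crop.

Run:
```python
from h import *
p=cv2.imread('pics/t0.png')[190:260,165:375]
cv2.imwrite('pics/c0.png',cv2.resize(p,None,fx=3.8,fy=3.8,interpolation=cv2.INTER_CUBIC))
for n,(u,v) in dict(bt=(178,240),bm=(204,237),rt=(358,210.5),rm=(334,214),cl=(234,230),cr=(307,217.5),ftop=(272,225)).items():
    print(n,dep('t0',u,v),atz('t0',u,v,.046))
a=np.load('pics/t0.npz');print(a['T'].round(3))
```

```text
bt [0.4722 0.219  0.0433] [0.4718 0.2184 0.046 ]
bm [0.4824 0.1639 0.046 ] [0.4824 0.1639 0.046 ]
rt [ 0.5655 -0.1612  0.0442] [ 0.5651 -0.1608  0.046 ]
rm [ 0.554  -0.1099  0.0436] [ 0.5535 -0.1096  0.046 ]
cl [0.501  0.1008 0.0543] [0.5023 0.1017 0.046 ]
cr [ 0.5394 -0.0516  0.0553] [ 0.5414 -0.0521  0.046 ]
ftop [0.5165 0.0213 0.0616] [0.5193 0.0216 0.046 ]
[[ 0.076 -0.974  0.215  0.349]
 [-0.997 -0.074  0.018  0.001]
 [-0.002 -0.216 -0.976  0.966]
 [ 0.     0.     0.     1.   ]]
```

View pics/c0.png

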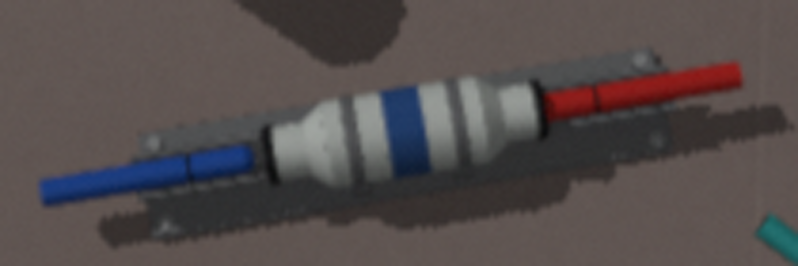

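The crop confirms it: the blue and red tubes, each with a thin black ring, lie in the guides. The tails are at about (175.8,240.5) and (360,209.5). Next I'll work out the axis and the moves.

```bash
cat >> h.py <<'E'
def tubes(f):
    a=np.load(f'pics/{f}.npz'); hsv=cv2.cvtColor(a['p'],cv2.COLOR_RGB2HSV); H,S,V=cv2.split(hsv); out={}
    for n,m,c in (('blue',(H>105)&(H<130),(204,237)),('red',(H<6)|(H>174),(334,214))):
        m=(m&(S>170)&(V>60)).astype(np.uint8); k,l,st,ce=cv2.connectedComponentsWithStats(m)
        i=min((i for i in range(1,k) if st[i,4]>30 and (c is None or np.hypot(*(ce[i]-c))<40)),key=lambda i:np.hypot(*(ce[i]-c)))
        vs,us=np.nonzero(l==i); P=np.array([dep(f,u,v) for u,v in zip(us,vs)]); P=P[(P[:,2]>.03)&(P[:,2]<.052)]
        out[n]=P
    return out
E
python3 - <<'E'
from h import *
t=tubes('t0'); A=np.vstack(list(t.values()))[:,:2]
mid=A.mean(0); d=np.linalg.svd(A-mid,full_matrices=False)[2][0]; d*=np.sign(d[1])
print('axis',d,np.degrees(np.arctan2(d[1],d[0])),mid)
for n,P in t.items():
    s=(P[:,:2]-mid)@d; print(n,len(P),'ends',mid+d*s.min(),mid+d*s.max(),np.ptp(s),P[:,2].mean(),P.mean(0))
for q in ((165+268/3.8,190+155/3.8),(165+541/3.8,190+110/3.8)): print('collar',atz('t0',*q,.05), ((atz('t0',*q,.05)[:2]-mid)@d).round(4))
for n,q in (('cup',(225,165)),('honey',(259,160)),('salt',(304,150))): print(n,dep('t0',*q))
E
```

```text
axis [-0.24521125  0.96946967] 104.1943182648253 [0.51995785 0.02923138]
blue 327 ends [0.49961177 0.10967182] [0.47109505 0.22241583] 0.11629451972441725 0.04488318042813456 [0.48567615 0.16473303 0.04488318]
red 323 ends [ 0.56848432 -0.16262339] [ 0.54141785 -0.05561309] 0.1103802501355398 0.044560371517027866 [ 0.55466409 -0.1079483   0.04456037]
collar [0.5002 0.0978 0.05  ] 0.0713
collar [ 0.5375 -0.0529  0.05  ] -0.0839
cup [0.6575 0.1409 0.0093]
honey [0.6543 0.06   0.0714]
salt [ 0.6779 -0.0345  0.0886]
```

>>> move_arm:
  moves: [0, 0, 0, 0, 0, 0, 0.14, 0, 0, 0, 0, 0, 0, 0.14, 0, 0, 0, 0, 0, 0, 0.14, 0, 0, 0, 0, 0, 0, 0.14, 0, 0, 0, 0, 0, 0, 0.14, 0, 0, 0, 0, 0, 0, 0.14, 0, 0, 0, 0, 0, 0, 0.14, 0, 0, 0, 0, 0, 0, 0.13]

```text
clock: 0.9
tool_pos: [0.1484, 0.6582, 0.234]
orientation: [180.0, -0.1, -76.6]
force: [-0.5, -0.5, -0.1]
opening: 0.029
gripper_force: 0.0
```

>>> move_arm:
  moves: [0, 3.85, -1.72, 0, 0, 0, -0.014, 0, 3.85, -1.72, 0, 0, 0, 0, 0, 3.85, -1.72, 0, 0, 0, 0, 0, 3.85, -1.72, 0, 0, 0, 0, 0, 3.85, -1.72, 0, 0, 0, 0, 0, 3.85, -1.72, 0, 0, 0, 0, 0, 3.85, -1.72, 0, 0, 0, 0, 0, 3.85, -1.72, 0, 0, 0, 0]

```text
clock: 1.7
tool_pos: [0.359, 0.3927, 0.2344]
orientation: [180.0, -0.0, -75.5]
force: [0.1, 0.3, -0.3]
opening: 0.0006
gripper_force: 0.0
```

>>> move_arm:
  moves: [0, 3.85, -1.72, 2, 0, 0, 0, 0, 3.85, -1.72, 2, 0, 0, 0, 0, 3.85, -1.72, 2, 0, 0, 0, 0, 3.85, -1.72, 2, 0, 0, 0, 0, 0, 0, 3, 0, 0, 0, 0, 0, 0, 3, 0, 0, 0, 0, 0, 0, 0, 0, 0, 0]

```text
clock: 2.4
tool_pos: [0.4616, 0.2598, 0.0908]
orientation: [179.6, -0.2, -75.6]
force: [-0.7, -0.0, -0.3]
opening: 0.0006
gripper_force: 0.0
```

Run:
```python
from h import *
snap('wrist','w1')
```

```text
(no output)
```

View pics/w1.png

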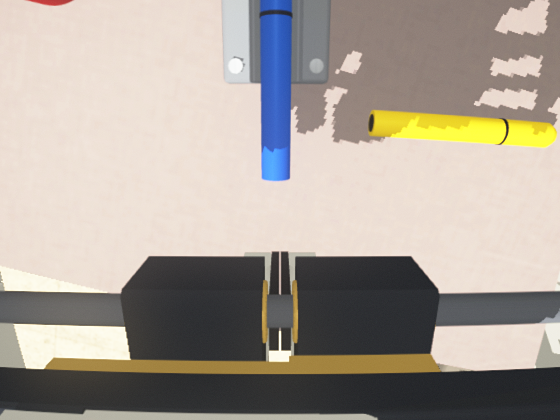

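The wrist view shows the blue tube's tail at (276,180) and its ring at (276,13). The closed jaws at column 280 are lined up with it.

Run:
```python
from h import *
for q in ((276,180),(276,13),(228,80),(324,82)): print(dep('w1',*q),atz('w1',*q,.038))
```

```text
[ 0.4702  0.2357 -0.0011] [0.4721 0.2277 0.038 ]
[0.4929 0.1456 0.0445] [0.4933 0.1442 0.038 ]
[0.514  0.1813 0.0064] [0.5096 0.182  0.038 ]
[0.4569 0.1678 0.0033] [0.4606 0.1705 0.038 ]
```

>>> move_arm:
  moves: [0, 0, 0, 2, 0, 0, 0, 0, 0, 0, 2, 0, 0, 0, 0, 0, 0, 1.7, 0, 0, 0, 0, 0, 0, 0, 0, 0, 0, 0, 0, 0, 0, 0, 0, 0]

```text
clock: 2.95
tool_pos: [0.4641, 0.2634, 0.039]
orientation: [-179.9, 0.0, -75.4]
force: [-0.0, -0.0, -0.2]
opening: 0.0001
gripper_force: 0.0
```

>>> move_arm:
  moves: [0, 1, 0, 0.3, 0, 0, 0, 0, 1, 0, 0, 0, 0, 0, 0, 0.7, 0, 0, 0, 0, 0, 0, 0.7, 0, 0, 0, 0, 0, 0, 0.7, 0, 0, 0, 0, 0, 0, 0, 0, 0, 0, 0]

```text
$.moves: bad value
```

>>> move_arm:
  moves: [0, 1, 0, 0.3, 0, 0, 0, 0, 1, 0, 0, 0, 0, 0, 0, 0.7, 0, 0, 0, 0, 0, 0, 0.7, 0, 0, 0, 0, 0, 0, 0.7, 0, 0, 0, 0, 0, 0, 0, 0, 0, 0, 0, 0]

```text
clock: 3.55
tool_pos: [0.4739, 0.2217, 0.0346]
orientation: [180.0, -0.0, -75.6]
force: [-0.3, -0.1, -0.0]
opening: 0.0002
gripper_force: 0.0
```

>>> move_arm:
  moves: [0, 0.5, 0, 0, 0, 0, 0, 0, 0.5, 0, 0, 0, 0, 0, 0, 0.5, 0, 0, 0, 0, 0, 0, 0.5, 0, 0, 0, 0, 0, 0, 0, 0, 0, 0, 0, 0]

```text
clock: 4.05
tool_pos: [0.4788, 0.2031, 0.0346]
orientation: [180.0, 0.0, -75.5]
force: [0.3, 0.1, 0.3]
opening: 0.0005
gripper_force: 0.0
```

>>> move_arm:
  moves: [0, 0.4, 0, 0, 0, 0, 0, 0, 0.3, 0, 0, 0, 0, 0, 0, 0, 0, 0, 0, 0, 0]

```text
clock: 4.35
tool_pos: [0.4805, 0.1962, 0.0345]
orientation: [180.0, -0.0, -75.5]
force: [-0.8, 1.1, 0.1]
opening: 0.0004
gripper_force: 0.0
```

Run:
```python
from h import *
snap('wrist','w2')
```

```text
(no output)
```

View pics/w2.png

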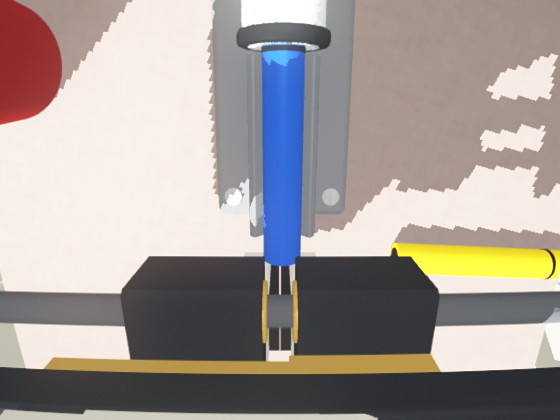

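The ring at (283,46) is just short of the collar face, so the blue tube is nearly home. I'll keep pushing until the force climbs.

>>> move_arm:
  moves: [0, 0.3, 0, 0, 0, 0, 0, 0, 0.2, 0, 0, 0, 0, 0, 0, 0, 0, 0, 0, 0, 0]

```text
clock: 4.7
tool_pos: [0.4815, 0.1955, 0.0349]
orientation: [-179.9, 0.3, -75.5]
force: [-14.1, 21.7, 3.0]
opening: 0.0004
gripper_force: 12.1
```

>>> move_arm:
  moves: [0, -0.7, 0, 0, 0, 0, 0, 0, -1.5, 0, 0, 0, 0, 0, 0, -1.5, 0, -2, 0, 0, 0, 0, 0, 0, -4, 0, 0, 0, 0, 0, 0, 0, 0, 0, 0]

```text
clock: 5.2
tool_pos: [0.4748, 0.2301, 0.0989]
orientation: [-179.6, 0.1, -75.4]
force: [1.2, -0.7, -0.7]
opening: 0.0005
gripper_force: 0.0
```

Run:
```python
from h import *
snap('wrist','w3')
p=cv2.imread('pics/w3.png')[0:230,180:380]
cv2.imwrite('pics/c3.png',cv2.resize(p,None,fx=2.5,fy=2.5,interpolation=cv2.INTER_CUBIC))
```

```text
(no output)
```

View pics/c3.png

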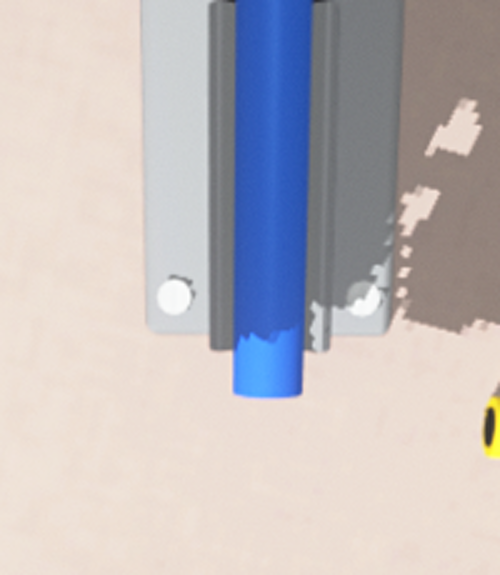

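Run:
```python
from h import *
d=np.array([-.2495,.9684])
q=lambda u,v,z:atz('w3',180+u/2.5,v/2.5,z)[:2]@d
print(q(268,397,.046)-(q(222,350,.038)+q(318,351,.038))/2, q(268,397,.038)-(q(222,350,.038)+q(318,351,.038))/2)
```

```text
0.009370855000000018 0.01063273499999999
```

The blue tail stands 9–10 mm past the guide, the ring met the face, and the push stopped hard at about 25 N. The blue tube is home. Now the red one, going over the top.

>>> move_arm:
  moves: [0, 0, 0, -3, 0, 0, 0, 0, 0, 0, -3, 0, 0, 0, 0, 4, 0.1, 0, 0, 0, 0, 0, 4, 0.1, 0, 0, 0, 0, 0, 4, 0.1, 0, 0, 0, 0, 0, 4, 0.1, 0, 0, 0, 0, 0, 4, 0.1, 0, 0, 0, 0, 0, 4, 0.1, 0, 0, 0, 0]

```text
clock: 6.05
tool_pos: [0.5264, -0.0079, 0.1537]
orientation: [179.9, -0.0, -75.5]
force: [0.9, 0.3, -0.6]
opening: 0.0006
gripper_force: 0.0
```

>>> move_arm:
  moves: [0, 4, 0.1, 0, 0, 0, 0, 0, 4, 0.1, 0, 0, 0, 0, 0, 4, 0, 0, 0, 0, 0, 0, 4, 0, 0, 0, 0, 0, 0, 4.8, 0, 0, 0, 0, 0, 0, 0, 0, 3, 0, 0, 0, 0, 0, 0, 3, 0, 0, 0, 0, 0, 0, 0, 0, 0, 0]

```text
clock: 6.85
tool_pos: [0.5732, -0.2082, 0.0894]
orientation: [179.5, 0.2, -75.6]
force: [-0.9, -0.5, 0.1]
opening: 0.0001
gripper_force: 0.0
```

Run:
```python
from h import *
snap('wrist','w4');snap('top','t4')
a=cv2.imread('pics/w4.png');b=cv2.imread('pics/t4.png')[185:255,165:375]
b=cv2.resize(b,(560,187),interpolation=cv2.INTER_CUBIC)
cv2.imwrite('pics/c4.png',np.vstack([a[:410],b]))
```

```text
(no output)
```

View pics/c4.png

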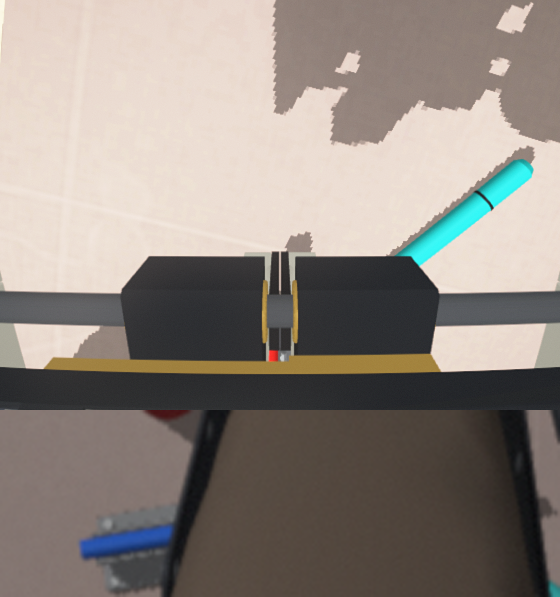

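The wrist camera faces away from the filter here. The red tube shows only between the fingers at (273,355), and the teal one at (460,210) is clear of them. I'll shift 7 mm onto the axis, descend and push.

>>> move_arm:
  moves: [0, 0, -0.7, 2, 0, 0, 0, 0, 0, 0, 2, 0, 0, 0, 0, 0, 0, 1.5, 0, 0, 0, 0, 0, 0, 0, 0, 0, 0, 0, 0, 0, 0, 0, 0, 0]

```text
clock: 7.45
tool_pos: [0.5847, -0.2062, 0.0411]
orientation: [-179.9, -0.1, -75.4]
force: [-0.0, 0.3, 0.1]
opening: 0.0006
gripper_force: 0.0
```

>>> move_arm:
  moves: [0, -1, 0, 0, 0, 0, 0, 0, -1, 0, 0, 0, 0, 0, 0, -0.7, 0, 0, 0, 0, 0, 0, -0.7, 0, 0, 0, 0, 0, 0, -0.6, 0, 0, 0, 0, 0, 0, 0, 0, 0, 0, 0, 0]

```text
clock: 8.05
tool_pos: [0.5735, -0.1668, 0.0397]
orientation: [-180.0, 0.0, -75.5]
force: [0.3, -0.4, 0.7]
opening: 0.0004
gripper_force: 0.0
```

>>> move_arm:
  moves: [0, 0.5, 0, 0.5, 0, 0, 0, 0, -0.5, 0, 0, 0, 0, 0, 0, -0.5, 0, 0, 0, 0, 0, 0, -0.5, 0, 0, 0, 0, 0, 0, -0.4, 0, 0, 0, 0, 0, 0, 0, 0, 0, 0, 0, 0]

```text
clock: 8.65
tool_pos: [0.5699, -0.1536, 0.0345]
orientation: [180.0, 0.0, -75.5]
force: [-0.2, 0.1, -0.1]
opening: 0.0005
gripper_force: 0.0
```

>>> move_arm:
  moves: [0, -0.4, 0, 0, 0, 0, 0, 0, -0.2, 0, 0, 0, 0, 0, 0, 0, 0, 0, 0, 0, 0]

```text
clock: 8.95
tool_pos: [0.5685, -0.1479, 0.0345]
orientation: [180.0, 0.0, -75.5]
force: [-0.4, -0.6, -0.4]
opening: 0.0003
gripper_force: 0.0
```

>>> move_arm:
  moves: [0, -0.3, 0, 0, 0, 0, 0, 0, -0.2, 0, 0, 0, 0, 0, 0, 0, 0, 0, 0, 0, 0]

```text
clock: 9.25
tool_pos: [0.5685, -0.1449, 0.0353]
orientation: [-179.9, -0.1, -75.5]
force: [3.6, -13.1, -1.8]
opening: 0.0003
gripper_force: 6.7
```

>>> move_arm:
  moves: [0, -0.2, 0, 0, 0, 0, 0, 0, 0, 0, 0, 0, 0, 0]

```text
clock: 9.45
tool_pos: [0.569, -0.1445, 0.0359]
orientation: [-179.9, -0.3, -75.4]
force: [5.0, -23.4, -0.4]
opening: 0.0003
gripper_force: 11.7
```

>>> move_arm:
  moves: [0, 0.7, 0, 0, 0, 0, 0, 0, 2, 0, 0, 0, 0, 0, 0, 2, 0, -1, 0, 0, 0, 0, 0, 0, -4, 0, 0, 0, 0, 0, 0, -4, 0, 0, 0, 0, 0, 4, 0, -4, 0, 0, 0, 0, 4, 0, -2, 0, 0, 0, 0, 4, 0, 0, 0, 0, 0]

```text
$.moves: bad value
```

>>> move_arm:
  moves: [0, 0.7, 0, 0, 0, 0, 0, 0, 2, 0, 0, 0, 0, 0, 0, 1, 0, -3, 0, 0, 0, 0, 0, 0, 0, -4, 0, 0, 0, 0, 0, 0, 0, -4, 0, 0, 0, 0, 0, 0, -4, 0, 0, 0, 0, 0, 0, -4, 0, 0, 0]

```text
$.moves: bad value
```

>>> move_arm:
  moves: [0, 0.7, 0, 0, 0, 0, 0, 0, 2, 0, 0, 0, 0, 0, 0, 1, 0, -3, 0, 0, 0, 0, 0, 0, -4, 0, 0, 0, 0, 0, 0, -4, 0, 0, 0, 0, 0, 0, -4, 0, 0, 0, 0, 0, 0, -4, 0, 0, 0]

```text
clock: 10.15
tool_pos: [0.5757, -0.1768, 0.226]
orientation: [180.0, 0.1, -75.5]
force: [0.3, 0.3, 0.3]
opening: 0.0005
gripper_force: 0.0
```

>>> move_arm:
  moves: [0, 4, 1, 0, 0, 0, 0, 0, 4, 1, 0, 0, 0, 0, 0, 4, 1, 0, 0, 0, 0, 0, 4, 1, 0, 0, 0, 0, 0, 4, 1, 0, 0, 0, 0, 0, 0, 0, 0, 0, 0, 0]

```text
clock: 10.75
tool_pos: [0.5769, -0.3871, 0.2231]
orientation: [179.9, 0.1, -75.7]
force: [0.4, 1.3, -1.0]
opening: 0.0004
gripper_force: 0.0
```

Run:
```python
from h import *
snap('top','t5');snap('scene','s5')
b=cv2.imread('pics/t5.png')[135:260,165:375];a=cv2.imread('pics/s5.png')[165:290,195:405]
cv2.imwrite('pics/c5.png',np.vstack([cv2.resize(x,(504,300),interpolation=cv2.INTER_CUBIC) for x in (b,a)]))
```

```text
(no output)
```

View pics/c5.png

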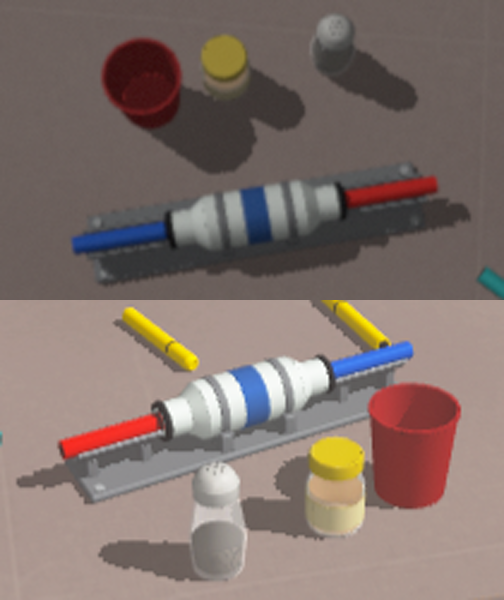

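Both tubes look seated. The rings are at the collars, about (165,230) and (347,197) in the upper crop, and the other objects haven't moved. One numeric check of the symmetry, then I'll hand in.

Run:
```python
from h import *
d=np.array([-.2465,.969]);c=np.array([.52,.0292])
for n,P in tubes('t5').items():
    s=(P[:,:2]-c)@d; print(n,s.min(),s.max(),np.ptp(s))
```

```text
blue 0.07602740000000001 0.15698225 0.08095484999999998
red -0.169762 -0.08844505 0.08131695
```

```bash
python3 -c "
from plant import ctrl
print(ctrl.close_job())"
```

```text
the job is handed in; nothing more can be done
None
```

Both tubes are fully home: each push stopped hard at about 23–26 N and the tails measure about 330 mm apart as expected. The jar, shaker and cup were not touched, and the job was handed in at about 11 s.

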